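# Lock a tooling plate to its base with a quarter-turn T-head key

### The arm

A 6-joint arm with a two-finger parallel gripper is mounted at the origin on the work surface; the furniture and walls round the work are solid. World frame = base frame: x ahead of the robot, y to its left, z up, the work surface at z = 0. Lengths are in m, angles in rad, forces in N, time in s.
With the tool pointing down it reaches from about 0.35 to 0.725 m from the base axis. Payload 6 kg.
Tool frame: the origin (TCP) lies at the very end of the fingers, on their centre line; the grasp point (between the pads) lies 19 mm behind it; z points along the fingers, y is the line along which they close (so a half turn about z gives the same grasp; the last joint's range is limited). The gripper opens to 85 mm and grips with 20 to 120 N. Pads are 22 mm wide; open, the fingers measure 114 mm over their backs; the gripper's body (76 mm by 85 mm) begins 54 mm behind the grasp point. The pads swing forward as they close: fully open they stand 13 mm farther back than shut.
Start: joints at [1.653, 0.04, 0.085, 0, -1.615, -0.334], TCP at [0.149, 0.581, 0.231] pointing down, gripper open.
Joint ranges: [-2.56, 2.56], [-1.29, 2.01], [-1.08, 1.49], [-3.29, 1.98], [-2.81, -0.18], [-2.99, 2.99]. Speed limits (rad/s): [2.57, 2.57, 3.01, 3.14, 3.14, 3.14].

### API

Orientations are given as a unit quaternion [x, y, z, w].
In Python, from rig import ctrl gives the robot as it stands. The module is installed in compiled form; this text tells all that it offers.
- The arm moves only by the tool drive_tool, never from a script. Its argument "motion" is a list of rows, each a list of 2 entries, a list of its own where there are three numbers: the shift along the world's x, y, z in cm, then the turn, a rotation vector about the world's x, y, z in degrees. In form: [[[tx, ty, tz], [rx, ry, rz]], ...]. A call has 1 to 8 rows; each row shifts and turns the commanded pose from where the row before left it; what a row does not reach is not made up. A row lasts 1/8 s, in which the tool goes at most 62.5 mm and 10.7 degrees, less where a joint would pass 70% of its speed; a pose out of reach is approached as far as the arm can. A call is refused whole if a number of a shift passes 6.25 or a number of a turn 10.7, either way. A call with a gripper value outside its range is refused whole. "gripper" is the opening, from -1 (shut) to 1 (fully open), set as the call begins (left out, the last holds). The fingers move at their own pace and stop on an object; "squeeze" is the grip in N (left out, the last holds). Time passes only in rows, so rows that do not move let the fingers close. It gives the time, the measured TCP pose, the force, the opening and the grip force at its end, in the units of the state.
- ctrl.get_state(): the state, without advancing time (a new reading comes with each control period).
- ctrl.camera(name): name is "side" or "top" or "wrist"; returns (picture, depth): 384x512x3 uint8, red, green, blue; 384x512 float32, m along the optical axis (not along the pixel's ray), 0 where there is no reading.
- ctrl.camera_info(name): a dict with "camera_matrix" (3x3 intrinsics, pixels), "position" and "orientation" of the camera in the world. Camera axes: x right, y down, z forward; pixel columns grow to the right and rows downward; lengths in m; the calibration is good to about 2 mm. A picture is of the moment at which its call begins: read the wrist's pose just before it. camera_info takes no time and is no camera call; for the wrist camera it gives the pose at the moment of the call.
- ctrl.hand_in(): hands the job in; it is judged then, once.
Trained networks look in the newest picture that a camera, given by its name, has taken for a name from the list of things; names that differ only in an ending like _2 or _b are one class to them, and where a whole thing is asked for, a point or a joint stands for the part that bears it (a point fixed in the world has none). Each returns a list of dicts, best first, with "p" (0 to 1); they miss things now and then, are a little off and sometimes report something else, mostly with a low value. They report only what shows in the picture. A call takes as long as a camera call. They do not tell look-alikes from the thing itself.
- ctrl.outline_of(query, camera): "mask" (384x512 bool, what is visible of it) and "at" ([column, row] in pixels, amid what is visible of it).
- ctrl.mark_of(query, camera): "at" ([column, row] in pixels: a listed point, or the origin of a listed thing).
The state is a dict: "clock": time; "joints": joint angles; "joint_velocities": joint speeds; "tau": joint torques, N m; "ee_pos": TCP position; "eef_rot": TCP orientation; "force": force on the tool from outside, world axes, zero at the start; "ft_torque": the same for the moment, N m; "gripper_width": finger opening in m; "grasp_force": force on a finger pad.
Only numpy, scipy, OpenCV 4.12 (cv2) and the standard library are available. Lean on these libraries where they do the work, as an engineer would, in place of code of your own. Each camera call takes 0.05 s, during which the arm holds its last target. There are 200 camera calls.

### The job

Lock the loose tooling plate onto the changeover base: take the T-head key out of its parking stand, pass its head lengthwise down through the slot of the plate and the base until its collar rests on the plate, then turn it a quarter turn so that the head sits crosswise under the slot. Let go and leave the key upright and the plate lying in place; do not knock the other things on the bench about.

Things in the scene. Friction and masses are not known exactly. Their poses are not given: they have to be found in the camera images.
- key: T-head locking key, 90 mm tall, 0.15-0.31 kg. Origin: centre of the head's underside, z up to the grip. Steel head bar 56 (x) x 14 (y) mm, z 0-15, rounded below; round shank 14 mm thick, z 15-40; round collar 44 mm across, z 40-48; black flat wing grip 60 (x) x 16 (y) mm, z 48-90. Wing and head point the same way; a half turn makes no difference.
- key_wing (a point): point on the key's axis, 75 mm above its origin: a good height to pinch the wing across its 16 mm thickness (y). At the start it is 87 mm above the bench, with the key seated in the base 85 mm.
- stand: fixed dark steel parking stand for the key: a table 76 (x) x 52 (y) mm, 52 mm high, on two side legs. Origin on the bench under the slot's middle, z up.
- stand_slot (a point): middle of the slot in the stand's 8 mm thick top, at the top face. Slot 62 (x) x 20 (y) mm. At the start the key's head hangs through it, wing along x, collar on the top, key origin 12 mm above the bench; it lifts straight out, 42 mm or more.
- base: fixed aluminium changeover base, 104 (x) x 96 (y) mm, origin on the bench under its slot's middle, z up. Its 10 mm thick top (z 30-40) stands on two side legs at y = -42 and +42 mm; the space below is empty, open at both x ends. Four low dark fences up to z 48 mm keep the plate from sliding.
- base_slot (a point): middle of the slot in the base's top, at the top face, 40 mm above the bench. Slot 64 (x) x 21 (y) mm, right through. With the collar resting on the plate the key's origin is 10 mm above the bench and its head is below the base's top with 5 mm to spare, free to turn either way.
- plate: loose steel tooling plate, 84 (x) x 76 (y) x 10 mm, 0.5 kg, lying on the base between the fences with 1.5 mm play each way. Origin: centre of its underside, 40 mm above the bench. Slot 68 (x) x 25 (y) mm in its middle, over the base's slot. Two black pads, 12 mm wide and 6 mm high, at y = -31 and +31 mm.
- spool: bystander: solder spool with blue flanges, 60 mm in diameter, 50 mm high, loose; origin under its centre
- charger_a: bystander: black charger, 66x43x22 mm, loose, lying on the robot's side of the work; origin under its middle
- roll: bystander: white label roll, 62 mm in diameter, 42 mm high, loose; origin under its centre
Mind the look-alikes: they are no part of the job. Leave any red look-alike of the key alone.

How it is judged:
By the outcome, as a careful person would: the job done as asked, in the order asked, and still so for the second after the job is handed in, with the robot touching nothing.
It also fails if it takes over 45 s, if anything falls off the work surface, if the arm or the gripper's body presses on something with over 40 N, if the wrist force passes 120 N, or if a joint passes its speed limit or range.

## Working session

There is one attempt and no reset: what is moved stays moved. The work goes in short steps, Python scripts to look and compute and a tool call to move; the robot and the scene stay as the last step left them, time stands still between calls to the robot, and variables do not carry over. Pictures are saved under pics/ and viewed, at most 10 in all, crops included, and the job is handed in when it is done.

Besides the shell and the picture viewer there is one more tool, called as a command line: name --argument value ..., lists and objects as JSON in quotes. drive_tool: Moves the arm, as the interface text tells. Its arguments: {"type":"object","properties":{"motion":{"type":"array"},"gripper":{"type":"number"},"squeeze":{"type":"number"}},"required":["motion"]}

```bash
mkdir -p pics; cat > h.py <<'E'
import numpy as np, cv2
from scipy.spatial.transform import Rotation as R
from rig import ctrl
def cam(n):
    i=ctrl.camera_info(n); p,d=ctrl.camera(n); return p,d,i
def T(i): return np.array(i["camera_matrix"]),R.from_quat(i["orientation"]).as_matrix(),np.array(i["position"])
def ray_z(i,uv,z):
    K,r,t=T(i); v=r@np.linalg.inv(K)@np.array([uv[0],uv[1],1.]); return t+v*(z-t[2])/v[2]
def cloud(i,d):
    K,r,t=T(i); v,u=np.indices(d.shape); P=np.stack([(u-K[0,2])/K[0,0]*d,(v-K[1,2])/K[1,1]*d,d],-1)
    return P@r.T+t
E
cat > a.py <<'E'
from h import *
ims=[]
for n in ["top","side"]:
    p,d,i=cam(n); ims.append(p); print(n,np.round(i["position"],3),np.round(T(i)[1][:,2],2))
    for q,z in [("key_wing",.087),("stand_slot",.052),("base_slot",.04),("plate",.04),("key",.012),("spool",0),("roll",0),("charger_a",0)]:
        for m in ctrl.mark_of(q,n)[:3]: print(q,np.round(m["at"],1),round(m["p"],2),np.round(ray_z(i,m["at"],z),3))
cv2.imwrite("pics/top.png",ims[0][...,::-1]); cv2.imwrite("pics/side.png",ims[1][...,::-1])
print(ctrl.get_state())
E
python3 a.py
```

```text
top [0.363 0.27  1.093] [ 0.14  0.02 -0.99]
key_wing [120.5 217.9] 0.92 [0.429 0.66  0.087]
key_wing [193.3 197. ] 0.65 [0.482 0.465 0.087]
key_wing [240.7 176.2] 0.5 [0.537 0.338 0.087]
stand_slot [240.4 175.4] 0.55 [0.546 0.341 0.052]
base_slot [190.7 188.1] 0.87 [0.513 0.482 0.04 ]
plate [192.8 190.9] 0.64 [0.505 0.476 0.04 ]
key [136.4 221.9] 0.86 [0.421 0.642 0.012]
key [242.5 180.9] 0.69 [0.536 0.338 0.012]
spool [204.  150.8] 0.87 [0.63  0.452 0.   ]
spool [369.1 201.2] 0.41 [ 0.475 -0.026  0.   ]
roll [370.  197.9] 0.88 [ 0.484 -0.029  0.   ]
charger_a [231.6 231.2] 0.87 [0.393 0.37  0.   ]
side [1.312 0.562 0.686] [-0.77 -0.26 -0.58]
key_wing [387.9 196.7] 0.73 [0.439 0.654 0.087]
key_wing [264.4 199.8] 0.62 [0.541 0.336 0.087]
stand_slot [265.6 209.8] 0.81 [0.54  0.339 0.052]
base_slot [317.3 212.4] 0.75 [0.498 0.476 0.04 ]
plate [319.5 215.7] 0.95 [0.51  0.484 0.04 ]
key [385.4 217.4] 0.87 [0.433 0.66  0.012]
key [264.4 220.8] 0.58 [0.54  0.336 0.012]
spool [297.3 253.2] 0.88 [0.628 0.449 0.   ]
spool [267.5 200.4] 0.64 [0.43  0.314 0.   ]
spool [320.2 215.2] 0.3 [0.458 0.
[... 180 characters left out ...]
 array([ 1.65270051e+00,  4.01412573e-02,  8.48387339e-02, -1.73917507e-05,
       -1.61550577e+00, -3.33685821e-01]), 'joint_velocities': array([-2.15302713e-03, -2.25672558e-05, -1.53668511e-03,  1.12444506e-03,
       -1.53670190e-03,  1.63118282e-04]), 'tau': array([-3.66196127e-04, -3.67933631e+01,  3.47437978e+01,  6.93326801e+00,
       -1.27471929e-03, -1.70446867e-05]), 'ee_pos': array([0.14945622, 0.58106877, 0.23131243]), 'eef_rot': array([ 9.92086259e-01, -1.25558169e-01, -7.26576584e-06,  7.64760106e-06]), 'force': array([ 0.37469807,  0.13130606, -0.11121149]), 'ft_torque': array([-0.0330918 , -0.0250681 ,  0.01789286]), 'grasp_force': 0.0, 'gripper_width': 0.08565698599073729}
```

View pics/top.png

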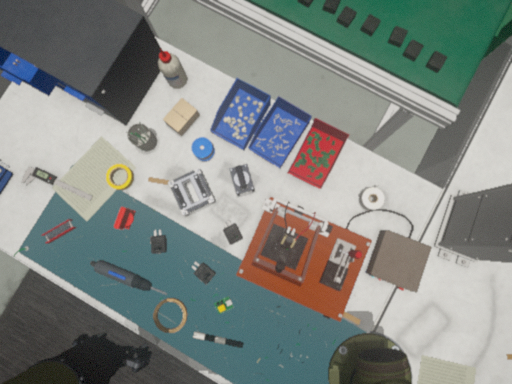

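```bash
python3 - <<'E'
import cv2
a=cv2.imread("pics/top.png")[130:260,90:270];b=cv2.imread("pics/side.png")[150:280,230:410]
cv2.imwrite("pics/crop.png",cv2.resize(cv2.vconcat([a,b]),None,fx=2.3,fy=2.3,interpolation=2))
E
```

```text
(no output)
```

View pics/crop.png

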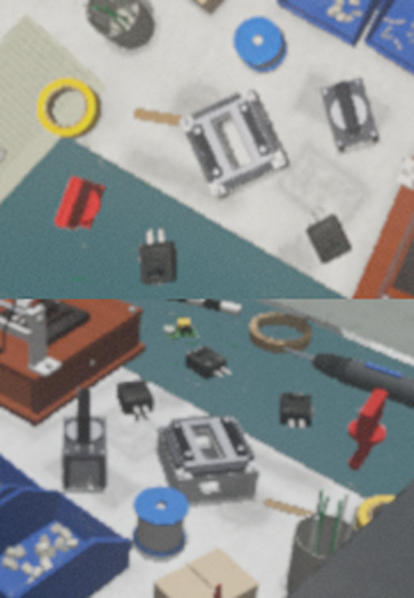

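The key is the black-winged one at top pixel (242,177), hanging in the dark stand. The red look-alike is at (122,217), so I leave it alone. The base and plate are at (192,191). Next I'll move over the stand and base for a closer look.

drive_tool --motion '[[[3.8, -2.2, 1], [0, 0, 0]], [[3.8, -2.2, 1], [0, 0, 0]], [[3.8, -2.2, 1], [0, 0, 0]], [[3.8, -2.2, 1], [0, 0, 0]], [[3.8, -2.2, 1], [0, 0, 0]], [[3.8, -2.2, 1], [0, 0, 0]], [[3.8, -2.2, 1], [0, 0, 0]], [[3.8, -2.2, 1], [0, 0, 0]]]'

```text
clock: 1.9
ee_pos: [0.4546, 0.4042, 0.3117]
eef_rot: [0.992, -0.126, 0.0, -0.0]
force: [0.8, 0.3, 0.5]
gripper_width: 0.0855
grasp_force: 0.0
```

```bash
cat > w.py <<'E'
from h import *
import sys
tag=sys.argv[1]
s=ctrl.get_state(); print(s["clock"],s["ee_pos"],R.from_quat(s["eef_rot"]).as_matrix().round(3).tolist(),s["force"])
p,d,i=cam("wrist"); print(np.round(i["position"],3),np.round(T(i)[1],2).tolist())
np.savez("w_%s.npz"%tag,p=p,d=d,K=i["camera_matrix"],q=i["orientation"],t=i["position"])
for q,z in [("key_wing",.087),("stand_slot",.052),("base_slot",.04),("plate",.04)]:
    for m in ctrl.mark_of(q,"wrist")[:3]: print(q,np.round(m["at"],1),round(m["p"],2),np.round(ray_z(i,m["at"],z),4))
cv2.imwrite("pics/w_%s.png"%tag,p[...,::-1])
E
python3 w.py 1
```

```text
1.9 [0.45460565 0.40422109 0.31170273] [[0.968, -0.249, 0.0], [-0.249, -0.968, 0.0], [0.0, -0.0, -1.0]] [0.78044534 0.25389121 0.47600168]
[0.534 0.385 0.453] [[-0.25, -0.92, -0.31], [-0.97, 0.24, 0.08], [-0.0, 0.32, -0.95]]
key_wing [ 98.2 218.6] 0.81 [0.4359 0.6485 0.087 ]
key_wing [295.1  90. ] 0.61 [0.5353 0.3373 0.087 ]
stand_slot [289.5  91.1] 0.9 [0.5359 0.3404 0.052 ]
base_slot [200.4 138. ] 0.65 [0.5052 0.4805 0.04  ]
plate [201.7 140.7] 0.94 [0.501  0.4799 0.04  ]
```

View pics/w_1.png

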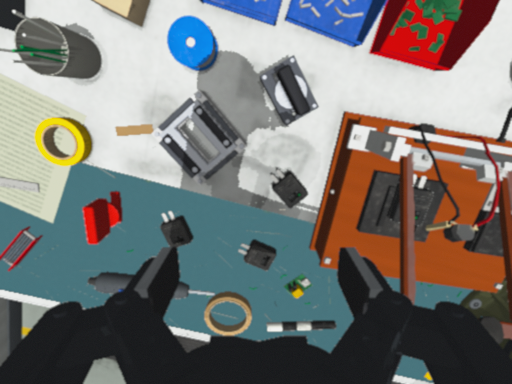

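The wrist view shows the key wing at (290,88) in the stand, the base and plate at (201,139), and the charger at (288,188). Next: fit positions and yaws from the depth.

```bash
cat > fit.py <<'E'
from h import *
import sys
w=np.load("w_%s.npz"%sys.argv[1]); i=dict(camera_matrix=w["K"],orientation=w["q"],position=w["t"])
C=cloud(i,w["d"]); 
def sel(c,r,lo,hi): 
    m=(np.hypot(C[...,0]-c[0],C[...,1]-c[1])<r)&(C[...,2]>lo)&(C[...,2]<hi)&(w["d"]>0); return m,C[m]
def rect(P,n):
    (c,sz,a)=cv2.minAreaRect((P[:,:2]*1000).astype(np.float32)); print(n,len(P),"c",np.round(c,1),"sz",np.round(sz,1),"ang",round(a,1),"z",np.round(np.percentile(P[:,2],[5,50,95])*1000,1))
k=(.537,.338); b=(.504,.480)
if len(sys.argv)>2: k=b
m,P=sel(k,.045,.078,.1)
if len(P)>20: rect(P,"wing")
m,P=sel((.537,.338),.06,.046,.066); len(P)>20 and rect(P,"stand/collar")
m,P=sel(b,.08,.053,.062); rect(P,"pads z56")
lab,L=cv2.connectedComponents(m.astype(np.uint8))
for j in range(1,lab):
    Q=C[L==j]
    if len(Q)>40: rect(Q," pad")
m,P=sel(b,.08,.046,.053); rect(P,"plate z50")
for r,lo,hi,n in [(.035,-.01,.012,"thru"),(.035,-.01,.035,"slot low")]:
    m,P=sel(b,r,lo,hi); len(P)>20 and rect(P,n)
m,P=sel((.63,.30),.06,-.02,.02); rect(P,"bench")
E
python3 fit.py 1
```

```text
wing 280 c [535.2 339.3] sz [59.7 16.3] ang 14.8 z [82.8 99.2 99.9]
stand/collar 1405 c [535.8 339.8] sz [76.  52.2] ang 15.5 z [49.6 51.3 59.7]
pads z56 813 c [503.7 482.9] sz [69.5 74.1] ang 24.9 z [53.6 55.  56.4]
 pad 419 c [516.8 454.8] sz [69.5 11.9] ang 25.2 z [53.6 55.  56.4]
 pad 394 c [490.9 510.9] sz [69.4 12.3] ang 25.4 z [53.6 54.9 56.4]
plate z50 2338 c [503.4 482.7] sz [102.5  94.5] ang 25.1 z [46.3 48.3 50.2]
thru 496 c [499.9 490.5] sz [66.5 20.5] ang 25.4 z [-2.4 -0.9  0.4]
slot low 547 c [500.6 489.9] sz [66.6 24.9] ang 21.5 z [-2.4 -0.9 32. ]
bench 3962 c [611.6 304.3] sz [118.7  79.6] ang 75.0 z [-2.5 -0.3  4. ]
```

The fits match the given sizes:

| Thing | Centre (m) | Yaw |
|---|---|---|
| Key | (0.5355, 0.3395) | 15.2° |
| Base | (0.5035, 0.4828) | 25.2° |

Next I turn +29.6° and go above the key.

drive_tool --motion '[[[2, -1.6, -3], [0, 0, 7.4]], [[2, -1.6, -3], [0, 0, 7.4]], [[2, -1.6, -3], [0, 0, 7.4]], [[2.1, -1.7, -3], [0, 0, 7.4]], [[0, 0, -3], [0, 0, 0]], [[0, 0, 0], [0, 0, 0]], [[0, 0, 0], [0, 0, 0]]]'

```text
clock: 3.02
ee_pos: [0.5343, 0.3409, 0.1629]
eef_rot: [0.991, 0.133, 0.001, -0.0]
force: [0.9, 1.1, 0.2]
gripper_width: 0.0852
grasp_force: 0.0
```

```bash
python3 w.py 2; python3 fit.py 2; python3 -c "
from h import *
print(ctrl.get_state()['joints'].round(3))"
```

```text
3.025 [0.53434376 0.3409412  0.16294267] [[0.965, 0.263, 0.002], [0.263, -0.965, 0.001], [0.002, -0.0, -1.0]] [0.88888644 1.07209059 0.20073297]
[0.613 0.363 0.305] [[0.26, -0.92, -0.3], [-0.96, -0.25, -0.08], [-0.0, 0.32, -0.95]]
key_wing [262.9 199.7] 0.98 [0.5392 0.3392 0.087 ]
stand_slot [257.1 175.7] 0.34 [0.549  0.3471 0.052 ]
base_slot [110.6 177. ] 0.76 [0.5065 0.486  0.04  ]
plate [114.2 180.1] 0.58 [0.5042 0.4822 0.04  ]
wing 367 c [536.  339.5] sz [59.6 15.9] ang 14.8 z [82.  98.8 99.9]
stand/collar 2718 c [536.5 340.2] sz [75.9 52. ] ang 15.5 z [49.8 51.4 59.6]
pads z56 1883 c [504.1 483.1] sz [70.1 75.1] ang 25.0 z [53.6 55.1 56.5]
 pad 941 c [517.2 454.9] sz [70.1 12.8] ang 25.0 z [53.6 55.1 56.4]
 pad 942 c [491.3 511. ] sz [69.7 13.6] ang 24.7 z [53.6 55.  56.5]
plate z50 5183 c [504. 483.] sz [102.6  95.4] ang 25.1 z [46.4 48.5 50.5]
thru 512 c [494.1 502.5] sz [58.3 14.8] ang 25.4 z [-1.9 -0.8  0.2]
slot low 746 c [493.4 496.9] sz [64.9 27.5] ang 37.3 z [-1.8 -0.4 34.2]
bench 9167 c [629.9 300.1] sz [119.3 118.9] ang 69.8 z [-2.   0.6 14.7]
[ 0.883  0.131  0.056  0.    -1.494  0.953]
```

drive_tool --motion '[[[0.15, -0.15, -2.4], [0, 0, 0]], [[0, 0, -2.4], [0, 0, 0]], [[0, 0, -2.4], [0, 0, 0]], [[0, 0, -1.4], [0, 0, 0]], [[0, 0, -0.8], [0, 0, 0]], [[0, 0, 0], [0, 0, 0]], [[0, 0, 0], [0, 0, 0]]]'

```text
clock: 4.15
ee_pos: [0.5364, 0.3389, 0.0684]
eef_rot: [0.991, 0.132, 0.001, -0.0]
force: [0.0, 0.2, 0.0]
gripper_width: 0.0853
grasp_force: 0.0
```

drive_tool --motion '[[[0, 0, 0], [0, 0, 0]], [[0, 0, 0], [0, 0, 0]], [[0, 0, 0], [0, 0, 0]], [[0, 0, 0], [0, 0, 0]], [[0, 0, 0], [0, 0, 0]], [[0, 0, 0], [0, 0, 0]]]' --gripper -1 --squeeze 60

```text
clock: 4.9
ee_pos: [0.536, 0.3387, 0.0674]
eef_rot: [0.991, 0.132, 0.0, -0.0]
force: [0.2, 1.0, 1.6]
gripper_width: 0.0155
grasp_force: 59.0
```

drive_tool --motion '[[[0, 0, 0.8], [0, 0, 0]], [[0, 0, 1.2], [0, 0, 0]], [[0, 0, 1.5], [0, 0, 0]], [[0, 0, 1.5], [0, 0, 0]], [[0, 0, 1.5], [0, 0, 0]], [[0, 0, 1.5], [0, 0, 0]], [[0, 0, 1], [0, 0, 0]], [[0, 0, 0], [0, 0, 0]]]'

```text
clock: 5.9
ee_pos: [0.5363, 0.3388, 0.1583]
eef_rot: [0.991, 0.132, 0.001, -0.0]
force: [0.0, 0.5, -3.3]
gripper_width: 0.0154
grasp_force: 58.4
```

drive_tool --motion '[[[-0.5, 2.4, 0], [0, 0, 1.7]], [[-0.5, 2.4, 0], [0, 0, 1.7]], [[-0.5, 2.4, 0], [0, 0, 1.7]], [[-0.5, 2.4, 0], [0, 0, 1.7]], [[-0.6, 2.4, 0], [0, 0, 1.7]], [[-0.6, 2.4, 0], [0, 0, 1.7]], [[0, 0, 0], [0, 0, 0]], [[0, 0, 0], [0, 0, 0]]]'

```text
clock: 6.9
ee_pos: [0.5038, 0.4828, 0.1571]
eef_rot: [0.976, 0.22, -0.0, 0.0]
force: [-0.5, -0.0, -2.0]
gripper_width: 0.0156
grasp_force: 58.7
```

```bash
python3 w.py 3; python3 fit.py 3 b; cat > s.py <<'E'
from h import *
import sys
# key in the hand / base seen by side and top cameras
for n in ["side","top"]:
    p,d,i=cam(n); C=cloud(i,d); 
    for lo,hi,nm in [(.165,.19,"wingtop"),(.09,.12,"head?")]:
        m=(np.hypot(C[...,0]-.503,C[...,1]-.483)<.05)&(C[...,2]>lo)&(C[...,2]<hi); P=C[m]
        if len(P)>5: print(n,nm,len(P),(P.mean(0)*1000).round(1),(P.min(0)*1000).round(),(P.max(0)*1000).round())
    if n=="side": cv2.imwrite("pics/%s.png"%sys.argv[1],cv2.resize(p[110:290,230:430,::-1],None,fx=3,fy=3,interpolation=2))
E
python3 s.py s3
```

```text
6.9 [0.50382455 0.48284332 0.15705374] [[0.903, 0.429, -0.0], [0.429, -0.903, -0.001], [-0.0, 0.001, -1.0]] [-0.48151688 -0.02920011 -1.98559905]
[0.578 0.519 0.299] [[0.43, -0.86, -0.29], [-0.9, -0.41, -0.14], [-0.0, 0.32, -0.95]]
key_wing [ 31.5 191.4] 0.7 [0.4372 0.6544 0.087 ]
key_wing [259.7 268.3] 0.59 [0.4513 0.4573 0.087 ]
stand_slot [406.2 228.1] 0.64 [0.5334 0.3369 0.052 ]
stand_slot [262.9 265.1] 0.33 [0.4352 0.4458 0.052 ]
base_slot [258.5 184.9] 0.88 [0.5079 0.4854 0.04  ]
base_slot [262.2 214.3] 0.24 [0.4815 0.4686 0.04  ]
plate [261.2 188.6] 0.82 [0.5057 0.4814 0.04  ]
stand/collar 2975 c [536.2 340.2] sz [76.7 54.1] ang 16.1 z [47.5 50.7 52.1]
pads z56 1739 c [504.6 483.7] sz [69.4 74. ] ang 25.1 z [53.7 55.  56.3]
 pad 876 c [491.4 511.7] sz [69.4 12.1] ang 25.1 z [53.8 55.1 56.4]
 pad 863 c [517.7 455.6] sz [68.6 12.1] ang 25.2 z [53.6 54.9 56.3]
plate z50 3890 c [508.4 485.4] sz [93.3 94.5] ang 24.9 z [46.3 48.3 49.9]
thru 520 c [513.2 487.1] sz [28.9 22.6] ang 24.9 z [-2.3 -1.   0.2]
slot low 550 c [514.4 487.6] sz [38.3 22.6] ang 24.9 z [-2.3 -1.  29.6]
bench 6448 c [625.2 303.7] sz [119.2 107.5] ang 55.5 z [-2.1  0.3 17.3]
side wingtop 152 [520.1 486.8 178.4] [474. 462. 166.] [536. 506. 190.]
side head? 74 [515.1 486.3 114.4] [483. 467. 105.] [533. 501. 120.]
top wingtop 46 [489.2 467.2 178.5] [475. 460. 166.] [511. 487. 190.]
top head? 19 [484.  469.2 115.9] [477. 463. 110.] [496. 476. 119.]
```

View pics/w_3.png

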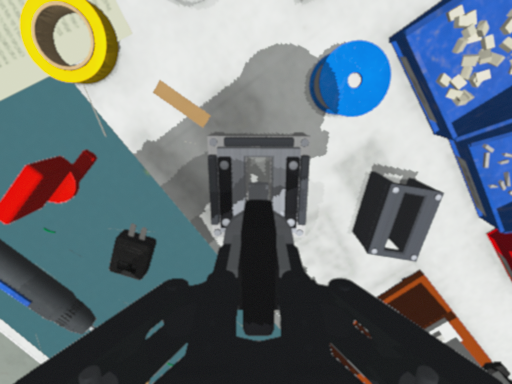

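View pics/s3.png

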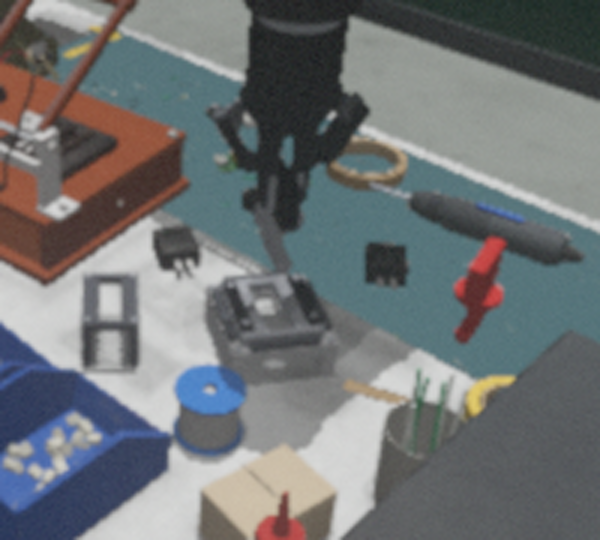

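Something looks off: the key may have swung in the grip. I'll check its profile in the depth data.

```bash
cat > prof.py <<'E'
from h import *
import sys
for n in ["side","wrist","top"]:
    p,d,i=cam(n); C=cloud(i,d); s=ctrl.get_state(); t=s["ee_pos"]; M=R.from_quat(s["eef_rot"]).as_matrix()
    Q=(C-t)@M[:,:2]; z=C[...,2]
    m=(d>0)&(abs(Q[...,0])<.07)&(abs(Q[...,1])<.03)&(z>.06 if len(sys.argv)<3 else z>float(sys.argv[2]))&(z<t[2]+.05)
    print(n)
    for lo in np.arange(.05,.22,.01):
        k=m&(z>=lo)&(z<lo+.01)
        if k.sum()>2: print(round(lo,2),k.sum(),"x",(Q[k][:,0].min()*1000).round(),(Q[k][:,0].max()*1000).round(),"y",(Q[k][:,1].min()*1000).round(),(Q[k][:,1].max()*1000).round(),"rgb",np.median(p[k],0))
    if n=="side":
        cv2.imwrite("pics/%s.png"%sys.argv[1],cv2.resize(p[140:220,280:360,::-1],None,fx=7,fy=7,interpolation=2))
E
python3 prof.py s4
```

```text
side
0.1 14 x -24.0 29.0 y -8.0 6.0 rgb [ 89.5  98.5 103. ]
0.11 61 x -24.0 30.0 y -8.0 6.0 rgb [83. 86. 89.]
0.12 15 x -1.0 9.0 y -8.0 6.0 rgb [84. 87. 91.]
0.14 51 x -15.0 21.0 y -22.0 20.0 rgb [81. 84. 87.]
0.15 44 x -11.0 31.0 y -20.0 20.0 rgb [69.5 75.5 79.5]
0.16 49 x 2.0 32.0 y -21.0 19.0 rgb [43. 47. 47.]
0.17 55 x -5.0 32.0 y -23.0 20.0 rgb [47. 50. 50.]
0.18 75 x -9.0 31.0 y -22.0 20.0 rgb [45. 49. 50.]
0.19 91 x -23.0 30.0 y -26.0 25.0 rgb [42. 44. 46.]
0.2 43 x -9.0 16.0 y -28.0 28.0 rgb [42. 45. 47.]
wrist
0.1 7 x 28.0 28.0 y -7.0 5.0 rgb [86. 88. 88.]
0.11 337 x 17.0 28.0 y -7.0 6.0 rgb [79. 81. 83.]
0.14 699 x -1.0 20.0 y -22.0 21.0 rgb [78. 80. 83.]
0.15 170 x 3.0 31.0 y -21.0 18.0 rgb [30.  31.  32.5]
0.16 490 x 7.0 31.0 y -22.0 21.0 rgb [29.  30.5 31. ]
0.17 697 x 7.0 31.0 y -22.0 21.0 rgb [28. 29. 31.]
0.18 1354 x -29.0 31.0 y -22.0 21.0 rgb [24. 25. 27.]
0.19 3954 x -29.0 30.0 y -30.0 29.0 rgb [22. 22. 23.]
0.2 1347 x -8.0 15.0 y -30.0 30.0 rgb [26. 28. 30.]
top
0.11 18 x -28.0 -16.0 y -6.0 8.0 rgb [132.5 133.  134.5]
0.14 23 x -20.0 1.0 y -19.0 22.0 rgb [96. 96. 97.]
0.15 20 x -30.0 3.0 y -16.0 23.0 rgb [91.  90.5 92.5]
0.16 16 x -31.0 -5.0 y -10.0 17.0 rgb [69.5 69.5 70. ]
0.17 13 x -30.0 -2.0 y -4.0 22.0 rgb [59. 60. 60.]
0.18 27 x -30.0 -6.0 y -7.0 22.0 rgb [56. 56. 56.]
0.19 41 x -30.0 -6.0 y -6.0 22.0 rgb [57. 57. 57.]
0.2 6 x -13.0 -6.0 y 16.0 26.0 rgb [61.  60.5 61.5]
```

View pics/s4.png

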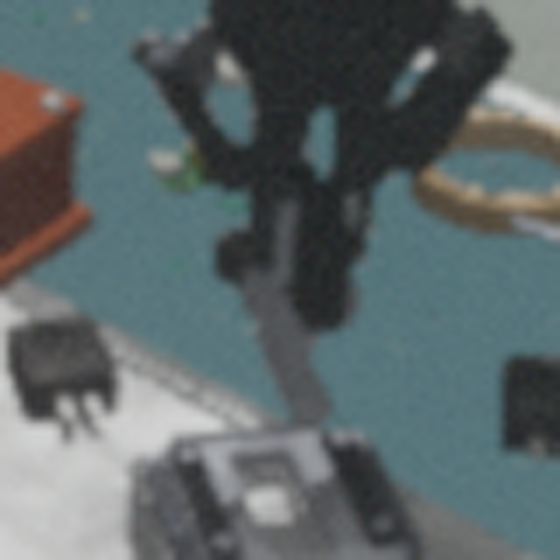

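Depth shows the key upright and centred: head z 100–120, collar 141–149, wing ±30 mm. It lines up with the slot, so I lower it.

drive_tool --motion '[[[0.05, 0, -1.5], [0, 0, 0]], [[0, 0, -1.5], [0, 0, 0]], [[0, 0, -1.2], [0, 0, 0]], [[0, 0, -0.8], [0, 0, 0]], [[0, 0, -0.7], [0, 0, 0]], [[0, 0, -0.6], [0, 0, 0]], [[0, 0, -0.4], [0, 0, 0]], [[0, 0, 0], [0, 0, 0]]]'

```text
clock: 8.4
ee_pos: [0.5044, 0.4825, 0.09]
eef_rot: [0.976, 0.22, -0.0, 0.0]
force: [0.2, 0.7, -1.2]
gripper_width: 0.0155
grasp_force: 58.7
```

drive_tool --motion '[[[0, 0, -0.7], [0, 0, 0]], [[0, 0, -0.7], [0, 0, 0]], [[0, 0, -0.5], [0, 0, 0]], [[0, 0, -0.3], [0, 0, 0]], [[0, 0, -0.1], [0, 0, 0]], [[0, 0, 0], [0, 0, 0]], [[0, 0, 0], [0, 0, 0]]]'

```text
clock: 9.28
ee_pos: [0.5046, 0.4827, 0.0676]
eef_rot: [0.976, 0.22, 0.0, -0.0]
force: [-0.3, -0.9, -1.7]
gripper_width: 0.0153
grasp_force: 58.7
```

drive_tool --motion '[[[0, 0, -0.1], [0, 0, 0]], [[0, 0, -0.05], [0, 0, 0]], [[0, 0, -0.05], [0, 0, 0]], [[0, 0, 0], [0, 0, 0]]]'

```text
clock: 9.78
ee_pos: [0.5045, 0.4826, 0.0654]
eef_rot: [0.976, 0.22, 0.0, 0.0]
force: [-0.3, -0.4, -0.7]
gripper_width: 0.0154
grasp_force: 59.0
```

drive_tool --motion '[[[0, 0, -0.05], [0, 0, 0]], [[0, 0, 0], [0, 0, 0]], [[0, 0, 0], [0, 0, 0]]]'

```text
clock: 10.15
ee_pos: [0.5045, 0.4826, 0.0654]
eef_rot: [0.976, 0.22, 0.0, -0.0]
force: [-3.5, -1.2, 3.2]
gripper_width: 0.0154
grasp_force: 59.5
```

The collar rests on the plate. Now the quarter turn of −90°, which is well within the last joint's range.

drive_tool --motion '[[[0, 0, 0], [0, 0, -5]], [[0, 0, 0], [0, 0, -7]], [[0, 0, 0], [0, 0, -7]], [[0, 0, 0], [0, 0, -7]], [[0, 0, 0], [0, 0, -7]], [[0, 0, 0], [0, 0, -7]], [[0, 0, 0], [0, 0, -5]], [[0, 0, 0], [0, 0, 0]]]'

```text
clock: 11.15
ee_pos: [0.5052, 0.4828, 0.0654]
eef_rot: [0.985, -0.17, 0.001, -0.001]
force: [0.9, 0.3, 2.2]
gripper_width: 0.0154
grasp_force: 59.3
```

drive_tool --motion '[[[0, 0, 0], [0, 0, -5]], [[0, 0, 0], [0, 0, -7]], [[0, 0, 0], [0, 0, -7]], [[0, 0, 0], [0, 0, -7]], [[0, 0, 0], [0, 0, -7]], [[0, 0, 0], [0, 0, -7]], [[0, 0, 0], [0, 0, -5]], [[0, 0, 0], [0, 0, 0]]]'

```text
clock: 12.15
ee_pos: [0.5049, 0.4827, 0.0654]
eef_rot: [0.846, -0.534, 0.0, -0.001]
force: [-0.1, -0.4, 3.4]
gripper_width: 0.0154
grasp_force: 59.5
```

```bash
python3 -c "
from h import *
s=ctrl.get_state();print(R.from_quat(s['eef_rot']).as_matrix()[:,0].round(3),s['joints'].round(2))"; python3 prof.py s5 .045 | head -12
```

```text
[ 0.431 -0.903 -0.   ] [ 1.05  0.34  0.12  0.   -1.35 -0.6 ]
side
0.05 183 x -42.0 36.0 y -29.0 29.0 rgb [79. 80. 83.]
0.06 57 x -32.0 28.0 y -21.0 2.0 rgb [51. 53. 54.]
0.07 61 x -31.0 28.0 y -25.0 7.0 rgb [50. 52. 52.]
0.08 60 x -31.0 28.0 y -24.0 -3.0 rgb [49. 51. 53.]
0.09 64 x -31.0 28.0 y -24.0 7.0 rgb [48. 50. 51.]
0.1 24 x -7.0 25.0 y -19.0 14.0 rgb [50.5 54.5 57.5]
0.11 13 x 7.0 13.0 y -23.0 26.0 rgb [47. 51. 53.]
wrist
0.05 2863 x -19.0 37.0 y -30.0 30.0 rgb [45. 46. 49.]
0.06 194 x 10.0 29.0 y -15.0 14.0 rgb [21. 21. 22.]
0.07 569 x 6.0 29.0 y -22.0 21.0 rgb [28. 29. 31.]
```

drive_tool --motion '[[[0, 0, 0], [0, 0, 0]], [[0, 0, 0], [0, 0, 0]], [[0, 0, 0], [0, 0, 0]], [[0, 0, 0], [0, 0, 0]]]' --gripper 0.4

```text
clock: 12.8
ee_pos: [0.5044, 0.4826, 0.0645]
eef_rot: [0.845, -0.534, -0.0, 0.0]
force: [0.7, 0.8, -0.5]
gripper_width: 0.0595
grasp_force: 0.0
```

drive_tool --motion '[[[0, 0, 1], [0, 0, 0]], [[0, 0, 2], [0, 0, 0]], [[0, 0, 3], [0, 0, 0]], [[0, 0, 3], [0, 0, 0]], [[0, 0, 3], [0, 0, 0]], [[0, 0, 3], [0, 0, 0]], [[0, 0, 0], [0, 0, 0]], [[0, 0, 0], [0, 0, 0]]]'

```text
clock: 13.8
ee_pos: [0.5044, 0.4826, 0.2154]
eef_rot: [0.845, -0.535, -0.0, -0.0]
force: [0.1, 0.3, -1.4]
gripper_width: 0.06
grasp_force: 0.0
```

```bash
python3 w.py 6 >/dev/null; python3 fit.py 6 b; python3 -c "
from h import *
p,d,i=cam('side');C=cloud(i,d)
# head under the base seen from +x end
a=np.radians(25.2);Q=(C[...,:2]-[.5043,.4833])@np.array([[np.cos(a),-np.sin(a)],[np.sin(a),np.cos(a)]])
m=(abs(Q[...,0])<.045)&(abs(Q[...,1])<.035)&(C[...,2]>.004)&(C[...,2]<.03);print(m.sum(),Q[m].min(0) if m.any() else '')
for q,n in [('spool',0),('charger_a',0)]:
  x=ctrl.mark_of(q,'side')[:1]; print(q,[ray_z(i,k['at'],0).round(3) for k in x])
"
```

```text
wing 945 c [504.7 483.5] sz [15.9 58.8] ang 25.5 z [93.6 98.6 99.7]
stand/collar 3311 c [535.4 340.1] sz [76.1 52.4] ang 15.3 z [49.1 50.8 52.4]
pads z56 1608 c [503.3 482.8] sz [69.5 73.7] ang 25.2 z [53.8 55.5 57.7]
 pad 655 c [516.4 455. ] sz [69.5 12.2] ang 25.3 z [53.7 55.  56.3]
 pad 265 c [518.3 490.9] sz [12.2 37.9] ang 27.3 z [55.6 57.  58.1]
 pad 264 c [490.6 476.8] sz [11.4 36.6] ang 26.0 z [55.5 56.9 58.2]
 pad 207 c [510.6 520.5] sz [23.6 11.6] ang 25.2 z [53.8 55.  56.6]
 pad 217 c [470.3 501.5] sz [25.9 11.6] ang 25.6 z [53.7 55.1 56.5]
plate z50 3013 c [503.  483.1] sz [102.7  94.7] ang 25.3 z [46.3 48.3 50.2]
thru 183 c [499.2 490.7] sz [68.  19.7] ang 24.0 z [-2.3 -1.   0.1]
slot low 229 c [500.5 487.8] sz [68.  26.5] ang 24.3 z [-2.1 -0.8 33.3]
bench 1606 c [617.2 344.5] sz [84.2 27.7] ang 25.9 z [-2.5 -1.   3. ]
10 [-0.00461739 -0.00195144]
spool [array([0.62 , 0.456, 0.   ])]
charger_a [array([0.394, 0.373, 0.   ])]
```

View pics/w_6.png

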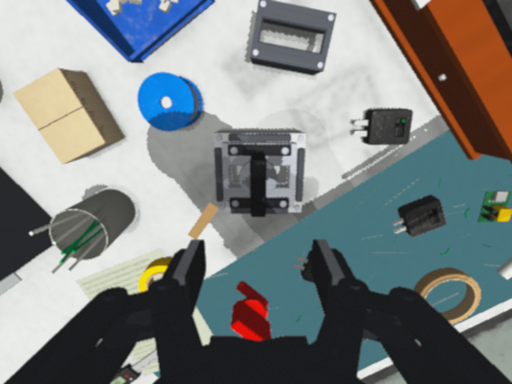

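The wing sits crosswise at (258,182), measured at 25.5° across the base's 25.2°. The key is upright with its collar on the plate, and the plate is flat with its pads still at z≈55. Nothing else was disturbed, so I hand in.

```bash
python3 -c "
from rig import ctrl
print(ctrl.hand_in())"
```

```text
the job is handed in; nothing more can be done
None
```

The key is locked crosswise under the slot, upright with its collar on the plate, and the plate is lying in place; I handed the job in at about 14 s on the robot's clock, and no verdict came back.

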